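Refit the cooker's burner cap and knob, and hold the knob pressed in

ROBOT

A 6-joint arm with a two-finger parallel gripper is mounted at the origin on a cart in front of the work surface, level with it; the furniture and walls round the work are solid. World frame = base frame: x ahead of the robot, y to its left, z up, the work surface at z = 0. Lengths are in m, angles in rad, forces in N, time in s.
With the tool pointing down it reaches from about 0.275 to 0.725 m from the base axis. Payload 5.6 kg.
Tool frame: the origin (TCP) lies at the centre of the arm's flange, where the gripper is bolted on; the fingertips stand 173 mm ahead of it and the grasp point (between the pads) lies 155 mm ahead of it; z points along the fingers, y is the line along which they close (so a half turn about z gives the same grasp; the last joint's range is limited). The gripper opens to 85 mm and grips with 20 to 120 N. Pads are 22 mm wide; open, the fingers measure 114 mm over their backs; the gripper's body (76 mm by 85 mm) begins 54 mm behind the grasp point. The pads swing forward as they close: fully open they stand 13 mm farther back than shut.
Start: joints at [0.285, 0.255, 0.108, 0, -1.424, -0.285], TCP at [0.55, 0, 0.405] pointing down, gripper open.
Joint ranges: [-2.95, 2.95], [-1.21, 1.97], [-1.09, 1.5], [-2.87, 1.71], [-2.94, -0.07], [-3.05, 3.05]. Speed limits (rad/s): [2.57, 2.57, 3.14, 3.14, 3.14, 3.14].

INTERFACE

Orientations are given as a unit quaternion [x, y, z, w].
In Python, from cell import state, read_camera, get_calibration, sign_off, regions_of gives the robot as it stands. The module is installed in compiled form; this text tells all that it offers.
- The arm moves only by the tool move_arm, never from a script. Its arguments are lists of equal length, an entry for each row: "gripper": the finger opening in mm, from 0 to 85.4; "travel": the shift along the tool's x, y, z in units of 50 mm (1.0 is 50 mm), a list of three; "yaw": the turn about the tool's z in units of 5 degrees (1.0 is 5 degrees). In form: {"gripper": [gripper, ...], "travel": [[x, y, z], ...], "yaw": [yaw, ...]}. A call has 1 to 8 rows; each row is the pose to reach, as a shift and turn from the pose commanded when the call began, along the tool's axes at that moment; what a row does not reach only later rows make up. A row lasts 1/10 s, in which the tool goes at most 50 mm and 8.59 degrees, less where a joint would pass 70% of its speed; a pose out of reach is approached as far as the arm can. A call with a gripper value outside its range is refused whole. The fingers move at their own pace and stop on an object; the grip force is fixed at half the most. Time passes only in rows, so rows that repeat a pose let the fingers close. It gives the time, the measured TCP pose, the force, the opening and the grip force at its end, in the units of the state.
- state(): the state, without advancing time (a new reading comes with each control period).
- read_camera(name): name is "scene" or "side" or "wrist"; returns the picture (400x640x3 uint8, blue, green, red); there is no depth.
- get_calibration(name): a dict with "intrinsics" (3x3 intrinsics, pixels), "k1" (the pictures are not rectified: a ray, as slopes to the right and down, at radius r is drawn at 1 + k1 r^2 times it, then the intrinsics apply), "T" (4x4, takes a point from camera to world coordinates). Camera axes: x right, y up, looking along -z (the intrinsics and any distortion apply to the point x, -y, -z); pixel columns grow to the right and rows downward; lengths in m; the calibration is good to about 2 mm. A picture is of the moment at which its call begins: read the wrist's pose just before it. get_calibration takes no time and is no camera call; for the wrist camera it gives the pose at the moment of the call.
- sign_off(): hands the job in; it is judged then, once.
Trained networks look in the newest picture that a camera, given by its name, has taken for a name from the list of things; names that differ only in an ending like _2 or _b are one class to them, and where a whole thing is asked for, a point or a joint stands for the part that bears it (a point fixed in the world has none). Each returns a list of dicts, best first, with "confidence" (0 to 1); they miss things now and then, are a little off and sometimes report something else, mostly with a low value. They report only what shows in the picture. A call takes as long as a camera call. They do not tell look-alikes from the thing itself.
- regions_of(camera, name): "pixels" (400x640 bool, what is visible of it) and "pixel" ([row, column] in pixels, amid what is visible of it).
The state is a dict: "t": time; "q": joint angles; "joint_vel": joint speeds; "effort": joint torques, N m; "tool_pos": TCP position; "ee_rot": TCP orientation; "contact_force": force on the tool from outside, world axes, zero at the start; "wrist_torque": the same for the moment, N m; "gripper_width": finger opening in m; "grasp_force": force on a finger pad.
Only numpy, scipy, OpenCV 4.12 (cv2) and the standard library are available. Lean on these libraries where they do the work, as an engineer would, in place of code of your own. Each camera call takes 0.05 s, during which the arm holds its last target. There are 200 camera calls.

TASK

The little portable cooker has been cleaned and needs its loose parts back: first seat the black burner cap flat on its burner and let go of it, then turn the black control knob to the off position so that it matches the D-shaped valve spindle and push it fully home. Press the knob and spindle all the way in against the spring, as one does to light the burner, and finish while still holding the knob pressed in with the fingers. Lower the parts gently rather than dropping them, and leave the pan support, tumbler, mug and teaspoon where they are.

Things in the scene. Friction and masses are not known exactly. Their poses are not given: they have to be found in the camera images.
- cooker: White portable gas cooker, 230 (x) by 320 (y) by 80 mm high, stands fast. Origin: centre of its underside; x to its back, y to its left. Flat top at z = 80 mm. Left: round steel drip tray with the aluminium burner. Right back: cartridge lid. Right front: steel valve spindle in a black panel. Nothing on it is higher than 106 mm. Wall cupboards hang behind it (x > 0.59 m, z > 0.45 m).
- burner_seat (a point): Centre of the burner's flat top rim, at (-5, 62, 106) mm in the cooker's frame. The burner's crown is 48 mm across and its rim stands 24 mm above the drip tray; in it is a round bore, 30 mm across and 13 mm deep, for the cap's spigot. A 16 mm tall spark electrode stands 36 mm from its axis, to the front left, below the cap's level.
- burner_cap: Dark cast burner cap: disc 52 mm across on a round spigot 26 mm across, 8 mm long, chamfered foot. Origin: centre of the spigot's foot, on the worktop; the disc's edge spans z = 8 to 22 mm, its domed top is at 24 mm. About 0.12 kg. Seated, the spigot is in the burner's bore, the disc lies flat on the rim and the origin is 8 mm below burner_seat.
- knob: Black knob standing on its open skirt (44 mm across, z 0 to 16 mm), about 45 g. Origin: centre of the skirt's lower edge. Grip bar along x: 43 mm long, 14 mm thick, z 16 to 38 mm. White line on the bar's top and end marks the pointer end, +x. From below a D-bore on the axis, 18 mm deep, 14.4 mm across, flat on the +x side 1.7 mm off axis. Goes on within about 8 deg.
- knob_pointer (a point): Pointer end of the knob's grip bar, 21 mm from the knob's axis along its +x, 30 mm above its lower edge.
- spindle_tip (a point): Centre of the top of the steel valve spindle; (-40, -108, 106) mm in the cooker's frame when not pressed; same axes as the cooker. 13 mm across, 26 mm out of the top, 2 mm end chamfer; one flat, 1 mm from the axis, faces the cooker's back (+x). It does not turn, only moves down. Knob home: its lower edge 18 mm below this point, its pointer to the cooker's back (+x).
- spindle (a joint): How far the spindle is pressed in, m: 0 released, 0.006 fully in. Its return spring pushes back with 4 N at the start and 10 N fully in.
- off_mark (a point): White dot printed on the black panel on the cooker's top, 31 mm behind the spindle's axis, the off mark: the knob's pointer points to it when the knob is on.
- pan_support: Black wire pan support, 171 mm square, 21 mm high, lying on the worktop at the back right. Leave alone. Origin: centre of its underside.
- tumbler_1: Clear glass tumbler, 76 mm across, 78 mm high, behind the cooker on the left. Leave alone. Origin: centre of its underside.
- mug_1: Green and white mug, 94 mm high, at the back left. Leave alone. Origin: centre of its underside.
- teaspoon_1: Steel teaspoon, 130 mm long, 11 mm high, lying in front of the mug. Leave alone. Origin: centre of its underside.
There are look-alikes about, which are no part of the job. Of the things shaped like the burner_cap, the dark steel one is meant.

How it is judged:
On the way, in this order (a step that is already met when the one before it is completed fails the run):
1. the burner cap is seated flat on the burner and let go (horizontal distance between burner_cap and burner_seat below 0.004 m and z of burner_cap in the frame of burner_seat below -0.006 m and angle between burner_cap's own z axis and vertical below 0.06 rad and contact force between the fingers and burner_cap below 0.05 N), for 0.2 s.
2. the knob is fully home on the spindle, its pointer at the off mark (horizontal distance between knob and spindle_tip below 0.003 m and z of knob in the frame of spindle_tip below -0.0155 m and x of knob_pointer in the frame of spindle_tip above 0.017 m and angle between knob's own z axis and vertical below 0.1 rad and y of knob_pointer in the frame of spindle_tip between -0.0065 and 0.0065 m), for 0.1 s.
At the end, for the whole second after the job is handed in: The fingers hold the knob (over 2 N) with the spindle pressed in at least 4.5 of 6 mm; knob within 3 mm of the spindle axis, 2.5 mm of home, 0.1 rad of upright, pointer within 6.5 mm sideways of the off line; cap flat (0.06 rad), within 4 mm of the burner axis and 2 mm of fully down (all of step 2 and horizontal distance between burner_cap and burner_seat below 0.004 m and z of burner_cap in the frame of burner_seat below -0.006 m and angle between burner_cap's own z axis and vertical below 0.06 rad and value of joint spindle above 0.0045 m and contact force between the fingers and knob above 2 N); the arm keeps its last pose, push and grip.
It fails at once if the pan support, tumbler, mug or teaspoon is moved more than 15 mm (distance of any of pan_support, tumbler_1, mug_1, teaspoon_1 from where it was at the start of the episode above 0.015 m).
It fails at once if the burner cap is dropped (linear speed of burner_cap above 0.45 m/s and contact force between the fingers and burner_cap below 0.01 N).
It fails at once if the knob is dropped (linear speed of knob above 0.45 m/s and contact force between the fingers and knob below 0.01 N).
It also fails if it takes over 64 s, if anything falls off the work surface, if the arm or the gripper's body presses on something with over 40 N, if the wrist force passes 120 N, or if a joint passes its speed limit or range.

## Working session

There is one attempt and no reset: what is moved stays moved. The work goes in short steps, Python scripts to look and compute and a tool call to move; the robot and the scene stay as the last step left them, time stands still between calls to the robot, and variables do not carry over. Pictures are saved under pics/ and viewed, at most 10 in all, crops included, and the job is handed in when it is done.

Besides the shell and the picture viewer there is one more tool, called after "Call:" as name([rows], argument=value, ...), one row to a line, values as JSON. move_arm: Moves the arm, as the interface text tells. Its arguments: {"type":"object","properties":{"gripper":{"type":"array","items":{"type":"number"}},"travel":{"type":"array","items":{"type":"array","items":{"type":"number"}}},"yaw":{"type":"array","items":{"type":"number"}}},"required":["gripper","travel","yaw"]}

```bash
mkdir -p pics
cat > h.py <<'E'
import numpy as np, cv2
from cell import state, read_camera, get_calibration, sign_off, regions_of
def ray(cal,px):
    K=np.array(cal["intrinsics"],float);T=np.array(cal["T"]);k=cal["k1"]
    d=np.array([(px[0]-K[0,2])/K[0,0],(px[1]-K[1,2])/K[1,1]]);u=d.copy()
    for _ in range(20): u=d/(1+k*(u@u))
    return T[:3,3],T[:3,:3]@np.array([u[0],-u[1],-1])
def at_z(cal,px,z):
    o,d=ray(cal,px);return o+d*(z-o[2])/d[2]
def proj(cal,P):
    K=np.array(cal["intrinsics"],float);T=np.array(cal["T"])
    c=T[:3,:3].T@(np.asarray(P,float)-T[:3,3]);u=np.array([c[0],-c[1]])/-c[2];u=u*(1+cal["k1"]*(u@u))
    return np.array([K[0,0]*u[0]+K[0,2],K[1,1]*u[1]+K[1,2]])
E
python3 - <<'E'
from h import *
for c in ["scene","side","wrist"]:
    cal=get_calibration(c);im=read_camera(c);cv2.imwrite(f"pics/{c}0.png",im)
    print(c,np.round(cal["T"],3).tolist(),np.round(cal["intrinsics"],1).tolist(),cal["k1"])
    for n in ["cooker","burner_cap","knob"]:
        for r in regions_of(c,n): 
            ys,xs=np.where(r["pixels"]);print(n,round(r["confidence"],2),np.round(r["pixel"]),xs.min(),xs.max(),ys.min(),ys.max())
s=state();print(s["t"],s["tool_pos"],s["ee_rot"],s["gripper_width"])
E
```

```text
scene [[-0.816, 0.233, -0.529, -0.115], [-0.578, -0.325, 0.749, 0.954], [0.003, 0.916, 0.4, 0.613], [0.0, 0.0, 0.0, 1.0]] [[410.8, 0.0, 315.0], [0.0, 410.8, 209.4], [0.0, 0.0, 1.0]] -0.004978646184620302
cooker 0.58 [231. 339.] 280 392 196 268
burner_cap 0.69 [209. 409.] 399 412 205 213
burner_cap 0.43 [219. 400.] 393 405 216 225
burner_cap 0.37 [204. 378.] 372 383 203 207
knob 0.8 [309. 262.] 253 270 298 317
side [[0.863, 0.238, -0.445, -0.069], [-0.504, 0.367, -0.782, -1.034], [-0.023, 0.899, 0.437, 0.68], [0.0, 0.0, 0.0, 1.0]] [[486.2, 0.0, 318.1], [0.0, 486.2, 202.3], [0.0, 0.0, 1.0]] -0.006991720686541908
cooker 0.85 [232. 319.] 255 387 190 280
burner_cap 0.64 [317. 365.] 353 376 308 328
burner_cap 0.55 [292. 388.] 377 400 284 301
knob 0.58 [194. 242.] 238 250 183 198
knob 0.24 [234. 319.] 255 387 191 280
wrist [[-1.0, 0.001, -0.002, 0.55], [-0.0, -0.964, -0.267, -0.068], [-0.002, -0.267, 0.964, 0.373], [0.0, 0.0, 0.0, 1.0]] [[280.3, 0.0, 319.4], [0.0, 280.3, 200.0], [0.0, 0.0, 1.0]] 0.009942718371732839
cooker 0.95 [132. 372.] 256 504 0 287
0.6 [5.49985692e-01 2.31651774e-05 4.04687714e-01] [-7.07086341e-01  7.07127220e-01  2.14472485e-05  2.42804677e-05] 0.08539098934839214
```

View pics/scene0.png

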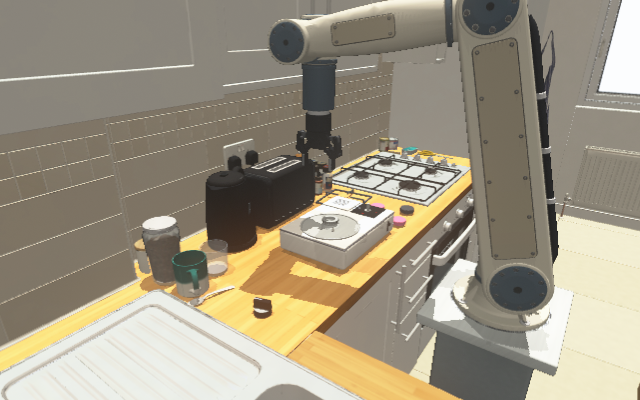

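View pics/side0.png

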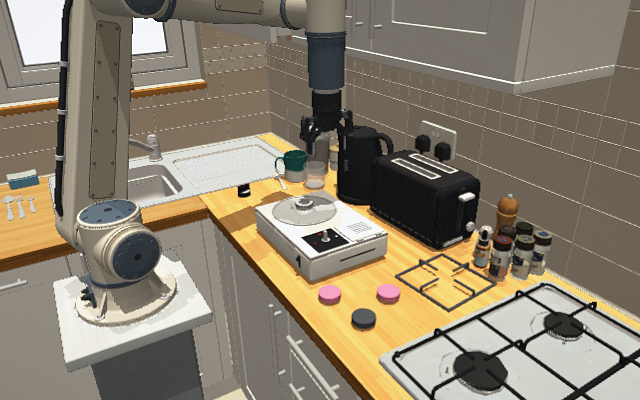

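View pics/wrist0.png

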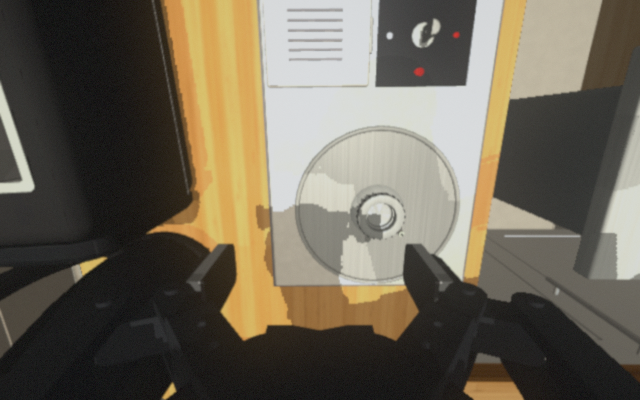

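The pictures show: scene – knob at (262,307), cap-like things at (407,210), (400,220), (378,205). Side – cap-like things: dark (364,318), pink (330,294), pink (388,293); the dark one fits "dark steel". Wrist – burner at (380,213), spindle at (428,33), white off dot at (389,35).

Run:
```python
from h import *
w=get_calibration("wrist");sd=get_calibration("side");sc=get_calibration("scene")
b=at_z(w,(380,213),.106);s=at_z(w,(428,33),.106);o=at_z(w,(389,35),.081)
print("burner",b,"spindle",s,"off",o,"dist",np.linalg.norm(b-s),.1736, "off d",np.linalg.norm((o-s)[:2]))
v=(s-b)[:2];print("yaw",np.degrees(np.arctan2(v[1],v[0])-np.arctan2(-170,-35)))
print("side burner/spindle px",proj(sd,b),proj(sd,s))
print("cap side",at_z(sd,(364.5,318),.015),"scene",at_z(sc,(406.5,210),.015))
print("knob side",at_z(sd,(244,190),.02),"scene",at_z(sc,(262,308),.02))
im=cv2.imread("pics/side0.png");cr=cv2.resize(im[270:350,300:420],None,fx=5,fy=5,interpolation=cv2.INTER_CUBIC)
i2=cv2.imread("pics/scene0.png");c2=cv2.resize(i2[280:340,220:310],(600,400)[:2],interpolation=cv2.INTER_CUBIC)[:, :]
c2=cv2.resize(c2,(200,133)); cr[:133,:200]=c2
cv2.imwrite("pics/crop.png",cr)
```

```text
burner [0.48978328 0.01916244 0.106     ] spindle [ 0.45868359 -0.14097633  0.106     ] off [ 0.48605013 -0.1462469   0.081     ] dist 0.16313067749745758 0.1736 off d 0.027869456943409587
yaw 0.6433336024113279
side burner/spindle px [305.25308834 201.23928603] [325.8830419 228.2829519]
cap side [ 0.41020173 -0.37517825  0.015     ] scene [ 0.40237241 -0.35608832  0.015     ]
knob side [0.44450081 0.36249108 0.02      ] scene [0.43761053 0.38354098 0.02      ]
```

View pics/crop.png

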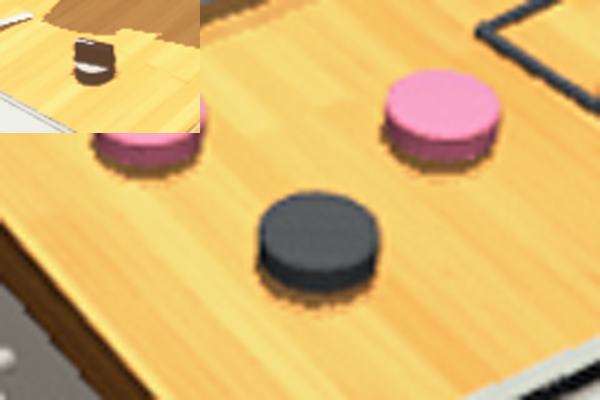

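The enlarged crop confirms the dark disc at side (364,318) is the cap (the others, at (330,294) and (388,293), are pink). I'll move over it for a close look.

Call:
move_arm([
  [0.9,0.35,0.1],
  [1.8,0.7,0.3],
  [2.7,1.05,0.5],
  [3.6,1.4,0.7],
  [4.5,1.75,0.9],
  [5.4,2.1,1.1],
  [6.3,2.45,1.3],
  [7.1,2.8,1.5],
], gripper=[85,85,85,85,85,85,85,85], yaw=[0,0,0,0,0,0,0,0])

```text
t: 1.4
tool_pos: [0.4089, -0.3569, 0.3295]
ee_rot: [-0.707, 0.707, -0.0, 0.0]
contact_force: [0.2, 0.2, 0.3]
gripper_width: 0.085
grasp_force: 0.0
```

Call:
move_arm([
  [0.3,0,0],
  [0.3,0,0],
  [0.3,0,0],
], gripper=[85,85,85], yaw=[0,0,0])

```text
t: 1.7
tool_pos: [0.4103, -0.3698, 0.3298]
ee_rot: [-0.707, 0.707, -0.0, 0.0]
contact_force: [-0.1, 0.0, -0.4]
gripper_width: 0.0851
grasp_force: 0.0
```

Run:
```python
from h import *
s=state();print(s["t"],s["tool_pos"],s["ee_rot"])
w=get_calibration("wrist");im=read_camera("wrist");cv2.imwrite("pics/w1.png",im)
for r in regions_of("wrist","burner_cap"):
    ys,xs=np.where(r["pixels"]);p=((xs.min()+xs.max())/2,(ys.min()+ys.max())/2)
    m=im[r["pixels"]].mean(0)
    print(r["confidence"],r["pixel"],xs.min(),xs.max(),ys.min(),ys.max(),m,at_z(w,r["pixel"][::-1],.018),at_z(w,p,.018))
```

```text
1.7 [ 0.41026591 -0.36984446  0.32982597] [-7.06953660e-01  7.07259844e-01 -1.26396939e-04  1.36979817e-04]
0.97 [283.2, 335.7] 312 357 259 305 [ 85.90719115  78.37738168 134.08789183] [ 0.39255117 -0.26291476  0.018     ] [ 0.39392894 -0.26444164  0.018     ]
0.95 [226.4, 229.2] 204 254 203 249 [121.11914173 108.29361942 166.1552795 ] [ 0.50716885 -0.33125953  0.018     ] [ 0.50734299 -0.33171378  0.018     ]
0.65 [189.2, 317.8] 295 345 163 213 [64.81457926 73.8297456  78.00440313] [ 0.41260454 -0.37204147  0.018     ] [ 0.41034333 -0.37330734  0.018     ]
```

View pics/w1.png

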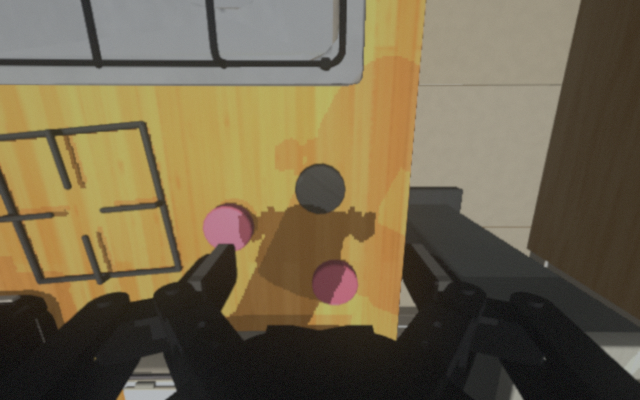

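Wrist view: dark cap at (320,188), pink ones at (228,227) and (335,283). The cap is at about (0.410, -0.373), in agreement with the side view; fingers clear the pink ones.

Call:
move_arm([
  [0.06,0,0.6],
  [0.06,0,1.2],
  [0.06,0,1.8],
  [0.06,0,2.3],
  [0.06,0,2.7],
  [0.06,0,2.95],
  [0.06,0,3.07],
  [0.06,0,3.07],
], gripper=[85,85,85,85,85,85,85,85], yaw=[0,0,0,0,0,0,0,0])

```text
t: 2.6
tool_pos: [0.4103, -0.3726, 0.1761]
ee_rot: [0.707, -0.707, -0.0, 0.0]
contact_force: [-0.3, 0.3, -0.0]
gripper_width: 0.0849
grasp_force: 0.0
```

Call:
move_arm([
  [0,0,0],
  [0,0,0],
  [0,0,0],
  [0,0,0],
  [0,0,0],
  [0,0,0],
  [0,0,0],
  [0,0,0],
], gripper=[40,40,40,40,40,40,40,40], yaw=[0,0,0,0,0,0,0,0])

```text
t: 3.4
tool_pos: [0.4105, -0.3733, 0.1777]
ee_rot: [0.707, -0.707, 0.001, -0.0]
contact_force: [0.6, 1.4, 5.4]
gripper_width: 0.0493
grasp_force: 62.2
```

Call:
move_arm([
  [0,0,0],
  [0,0,0],
  [0,0,0],
  [0,0,-0.06],
  [0,0,-0.06],
  [0,0,-0.06],
], gripper=[62,62,62,62,62,62], yaw=[0,0,0,0,0,0])

```text
t: 4.0
tool_pos: [0.41, -0.373, 0.1793]
ee_rot: [0.707, -0.707, 0.0, -0.0]
contact_force: [1.2, 1.0, -0.1]
gripper_width: 0.0621
grasp_force: 0.0
```

Call:
move_arm([
  [0,0,0],
  [0,0,0],
  [0,0,0],
  [0,0,0],
  [0,0,0],
  [0,0,0],
], gripper=[40,40,40,40,40,40], yaw=[0,0,0,0,0,0])

```text
t: 4.6
tool_pos: [0.4101, -0.3732, 0.1797]
ee_rot: [0.707, -0.707, 0.0, 0.0]
contact_force: [0.3, 0.3, 6.2]
gripper_width: 0.0496
grasp_force: 62.6
```

Call:
move_arm([
  [0,0,-0.3],
  [0,0,-1.1],
  [0,0,-2.0],
  [-0.6,-0.1,-2.7],
  [-1.3,-0.3,-3.2],
  [-2.0,-0.5,-3.7],
  [-2.8,-0.7,-4.1],
  [-3.6,-0.9,-4.4],
], gripper=[40,40,40,40,40,40,40,40], yaw=[0,0,0,0,0,0,0,0])

```text
t: 5.4
tool_pos: [0.455, -0.1915, 0.4]
ee_rot: [-0.707, 0.707, -0.0, 0.0]
contact_force: [1.2, 0.3, -2.0]
gripper_width: 0.0497
grasp_force: 62.8
```

Call:
move_arm([
  [-0.8,-0.2,0],
  [-1.6,-0.4,0],
  [-2.3,-0.5,0],
  [-2.3,-0.5,0],
  [-2.3,-0.5,0],
], gripper=[40,40,40,40,40], yaw=[0,0,0,0,0])

```text
t: 5.9
tool_pos: [0.4799, -0.0772, 0.3985]
ee_rot: [0.708, -0.706, -0.001, 0.0]
contact_force: [0.2, -0.7, -1.5]
gripper_width: 0.0495
grasp_force: 62.7
```

Run:
```python
from h import *
s=state();print(s["t"],s["tool_pos"],s["ee_rot"],s["contact_force"])
np.save("cal2.npy",get_calibration("wrist"),allow_pickle=True);w=get_calibration("wrist");im=read_camera("wrist");cv2.imwrite("pics/w2.png",im)
for n in ["burner_cap","spindle_tip","cooker"]:
  for r in regions_of("wrist",n):
    ys,xs=np.where(r["pixels"]);print(n,r["confidence"],r["pixel"],xs.min(),xs.max(),ys.min(),ys.max())
    if n=="cooker": cv2.imwrite("mask2.png",r["pixels"].astype(np.uint8)*255);break
```

```text
5.9 [ 0.47992968 -0.0772202   0.39852286] [ 7.07767594e-01 -7.06445005e-01 -5.46208293e-04  4.36151466e-04] [ 0.22671957 -0.70609101 -1.46889835]
burner_cap 0.94 [16.9, 394.1] 374 424 0 39
burner_cap 0.72 [256.5, 316.1] 270 368 208 308
spindle_tip 0.43 [121.5, 350.0] 344 355 114 129
cooker 0.62 [156.3, 301.2] 185 422 66 329
```

View pics/w2.png

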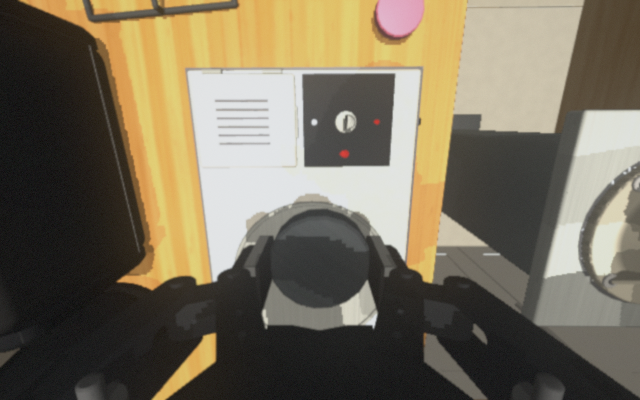

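The wrist view shows the cap held centred at (319,258), the spindle at (346,121), white off dot (314,122), red dots (377,122) and (345,154). Next, a look at the burner with the cap out of the way.

Call:
move_arm([
  [-0.8,0,0],
  [-1.6,0,0],
  [-2.4,0,0],
  [-2.7,0,0],
  [-2.7,0,0],
], gripper=[40,40,40,40,40], yaw=[0,0,0,0,0])

```text
t: 6.6
tool_pos: [0.4801, 0.0579, 0.399]
ee_rot: [0.708, -0.707, -0.0, 0.0]
contact_force: [0.6, -1.6, -1.3]
gripper_width: 0.0494
grasp_force: 62.7
```

Run:
```python
from h import *
s=state();print(s["t"],s["tool_pos"],s["ee_rot"],s["contact_force"])
w=get_calibration("wrist");np.save("cal3.npy",w,allow_pickle=True);im=read_camera("wrist");cv2.imwrite("pics/w3.png",im)
w2=np.load("cal2.npy",allow_pickle=True).item();i2=cv2.imread("pics/w2.png")
hsv=cv2.cvtColor(i2,cv2.COLOR_BGR2HSV)
red=((hsv[...,0]<10)|(hsv[...,0]>170))&(hsv[...,1]>120)&(hsv[...,2]>80)
wh=(hsv[...,2]>150)&(hsv[...,1]<60)
for nm,m in(("red",red),("wh",wh)):
    mm=np.zeros_like(m);mm[78:162,306:388]=m[78:162,306:388]
    n,l,st,c=cv2.connectedComponentsWithStats(mm.astype(np.uint8))
    for i in range(1,n):
        if st[i,4]>8: print(nm,st[i],c[i].round(1),at_z(w2,c[i],.0805).round(4),"z106",at_z(w2,c[i],.106).round(4))
# cap
R=np.array(w2["T"]);print("cap in gripper (pos at t2, z=.24)",at_z(w2,(319,258),.3985-.1797+.02))
print("tray/burner candidates")
a=cv2.resize(im[60:330,150:510],None,fx=2.2,fy=2.2,interpolation=cv2.INTER_CUBIC);b=cv2.resize(i2[75:165,300:395],None,fx=2,fy=2);
cv2.imwrite("pics/w3c.png",a)
c4=cv2.resize(i2[95:150,310:385],None,fx=8,fy=8,interpolation=cv2.INTER_CUBIC)
cv2.imwrite("pics/spin.png",c4)
```

```text
6.6 [0.48006803 0.05792546 0.39899227] [ 7.07602098e-01 -7.06611101e-01 -1.35728411e-04  6.39052657e-05] [ 0.55808736 -1.6146466  -1.33842798]
red [374 119   6   6  26] [376.5 121.4] [ 0.424  -0.1466  0.0805] z106 [ 0.429  -0.1465  0.106 ]
red [340 150   9   8  59] [344.  153.4] [ 0.4552 -0.1152  0.0805] z106 [ 0.4574 -0.1179  0.106 ]
wh [335 111  21  22 281] [345.1 120.5] [ 0.455  -0.1473  0.0805] z106 [ 0.4572 -0.1472  0.106 ]
wh [311 119   6   7  32] [313.7 121.8] [ 0.4858 -0.1461  0.0805] z106 [ 0.4853 -0.146   0.106 ]
cap in gripper (pos at t2, z=.24) [ 0.48017991 -0.07963774  0.2388    ]
tray/burner candidates
```

View pics/w3c.png

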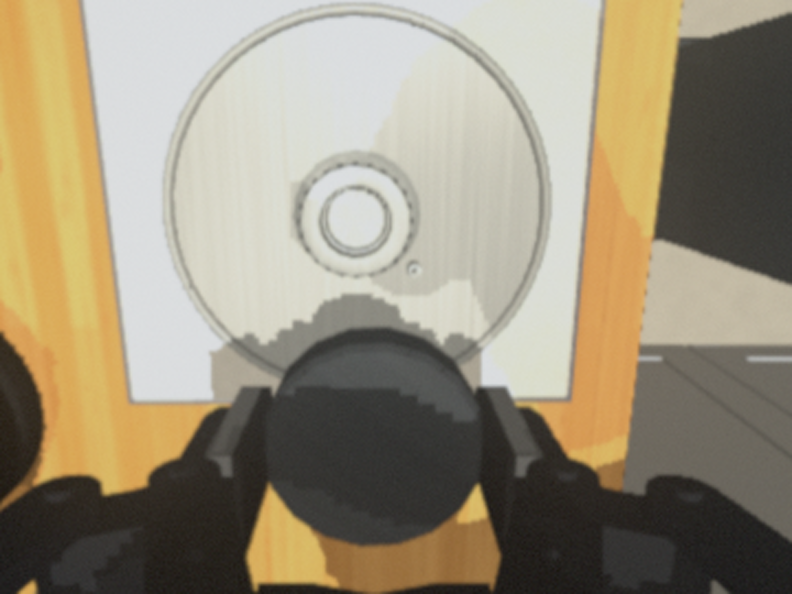

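View pics/spin.png

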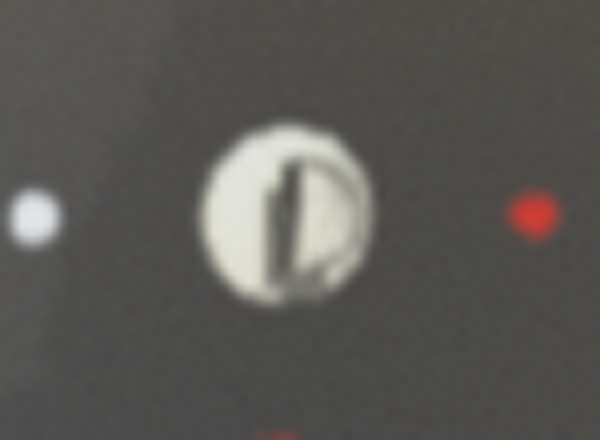

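Run:
```python
from h import *
w2=np.load("cal2.npy",allow_pickle=True).item();w3=np.load("cal3.npy",allow_pickle=True).item()
print("spindle",at_z(w2,(348.2,122.1),.106),"burner",at_z(w3,(311.8,160),.106),"burner crown",at_z(w3,(312.3,159),.106))
print("tray",at_z(w3,(150+356.5/2.2,60+195/2.2),.082))
print("cap w2",at_z(w2,(319.5,261.5),.3985-.1797+.022)-[.4799,-.0772,0],"w3",at_z(w3,(320.4,261.3),.399-.1797+.022)-[.4801,.0579,0])
for r in (211,): pass
```

```text
spindle [ 0.45435612 -0.14584002  0.106     ] burner [0.48766749 0.02337389 0.106     ] burner crown [0.48719645 0.0224435  0.106     ]
tray [0.48804346 0.01506127 0.082     ]
cap w2 [ 2.48809363e-05 -1.54532387e-03  2.40800000e-01] w3 [-0.00031753 -0.00161381  0.2413    ]
```

Call:
move_arm([
  [0.66,-0.16,0.2],
  [0.66,-0.16,0.7],
  [0.66,-0.16,1.2],
  [0.66,-0.16,1.7],
  [0.66,-0.16,2.0],
  [0.66,-0.16,2.1],
  [0.66,-0.16,2.1],
], gripper=[40,40,40,40,40,40,40], yaw=[0,0,0,0,0,0,0])

```text
t: 7.35
tool_pos: [0.488, 0.023, 0.294]
ee_rot: [-0.707, 0.708, 0.0, -0.001]
contact_force: [-0.0, -0.7, -1.9]
gripper_width: 0.0493
grasp_force: 62.7
```

Call:
move_arm([
  [0,0,0.05],
  [0,0,0.1],
  [0,0,0.15],
  [0,0,0.2],
  [0,0,0.22],
  [0,0,0.22],
], gripper=[40,40,40,40,40,40], yaw=[0,0,0,0,0,0])

```text
t: 7.95
tool_pos: [0.4879, 0.0241, 0.283]
ee_rot: [0.707, -0.707, -0.0, 0.0]
contact_force: [0.5, 0.4, -2.2]
gripper_width: 0.0491
grasp_force: 62.7
```

Call:
move_arm([
  [0,0,0.03],
  [0,0,0.06],
  [0,0,0.09],
  [0,0,0.11],
  [0,0,0.11],
], gripper=[40,40,40,40,40], yaw=[0,0,0,0,0])

```text
t: 8.45
tool_pos: [0.488, 0.024, 0.2778]
ee_rot: [0.707, -0.707, 0.0, -0.0]
contact_force: [-0.7, 1.2, 1.7]
gripper_width: 0.0494
grasp_force: 62.9
```

Call:
move_arm([
  [0,0,0],
  [0,0,0],
  [0,0,0],
  [0,0,0],
  [0,0,-0.3],
  [0,0,-0.8],
  [0,0,-1.3],
], gripper=[58,66,70,70,70,70,70], yaw=[0,0,0,0,0,0,0])

```text
t: 9.15
tool_pos: [0.4879, 0.024, 0.3433]
ee_rot: [0.707, -0.707, -0.0, 0.0]
contact_force: [-0.4, 0.4, -0.1]
gripper_width: 0.07
grasp_force: 0.0
```

Call:
move_arm([
  [-0.3,0,-0.5],
  [-0.9,0,-1.1],
  [-1.2,0,-1.4],
  [-1.2,0,-1.4],
], gripper=[70,70,70,70], yaw=[0,0,0,0])

```text
t: 9.55
tool_pos: [0.4884, 0.0855, 0.4151]
ee_rot: [0.708, -0.706, 0.001, -0.002]
contact_force: [0.2, -0.9, 0.1]
gripper_width: 0.0699
grasp_force: 0.0
```

Run:
```python
from h import *
s=state();print(s["t"],s["tool_pos"],s["contact_force"])
w=get_calibration("wrist");im=read_camera("wrist");cv2.imwrite("pics/w4.png",im)
for r in regions_of("wrist","burner_cap"):
    ys,xs=np.where(r["pixels"]);p=((xs.min()+xs.max())/2,(ys.min()+ys.max())/2)
    print(r["confidence"],xs.min(),xs.max(),ys.min(),ys.max(),at_z(w,r["pixel"][::-1],.116),at_z(w,p,.116))
a=cv2.resize(im[60:330,150:510],None,fx=2.2,fy=2.2,interpolation=cv2.INTER_CUBIC);cv2.imwrite("pics/w4c.png",a)
```

```text
9.55 [0.48842296 0.08547198 0.41510813] [ 0.2495296  -0.8616001   0.08735876]
0.89 294 349 101 157 [0.48794642 0.02210442 0.116     ] [0.48858737 0.02353862 0.116     ]
```

View pics/w4c.png

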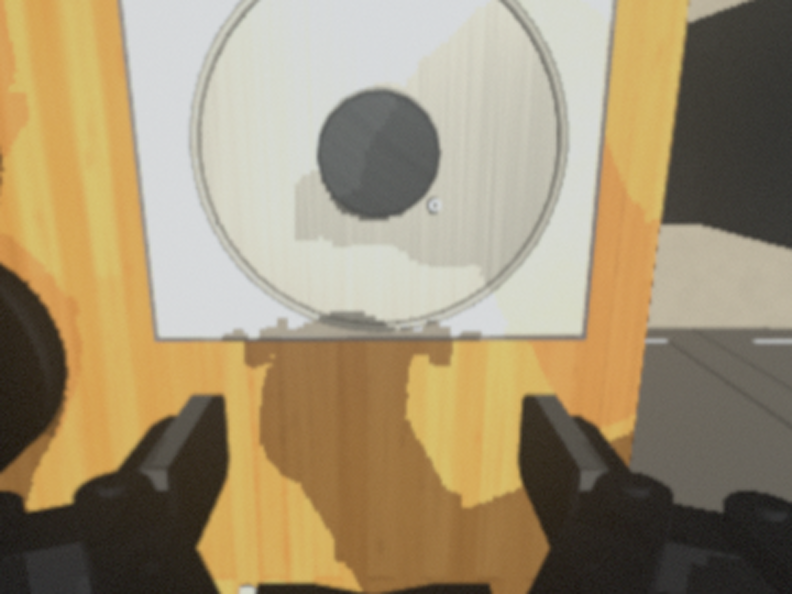

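The view shows the cap seated flat in the crown at (377,153) of the crop, centre (0.4886, 0.0235), matching the burner. Now to the knob.

Call:
move_arm([
  [-0.8,0.15,0.1],
  [-1.6,0.3,0.3],
  [-2.4,0.45,0.5],
  [-3.2,0.6,0.7],
  [-4.0,0.75,0.9],
  [-4.8,0.9,1.0],
  [-5.5,0.97,1.0],
  [-5.5,0.97,1.0],
], gripper=[70,70,70,70,70,70,70,70], yaw=[0,0,0,0,0,0,0,0])

```text
t: 10.45
tool_pos: [0.439, 0.3615, 0.3601]
ee_rot: [0.708, -0.706, 0.0, 0.002]
contact_force: [-0.2, -0.1, -0.4]
gripper_width: 0.0699
grasp_force: 0.0
```

Run:
```python
from h import *
s=state();print(s["t"],s["tool_pos"],s["contact_force"])
w=get_calibration("wrist");np.save("cal5.npy",w,allow_pickle=True);im=read_camera("wrist");cv2.imwrite("pics/w5.png",im)
for r in regions_of("wrist","knob"):
    ys,xs=np.where(r["pixels"]);p=((xs.min()+xs.max())/2,(ys.min()+ys.max())/2)
    print(r["confidence"],r["pixel"],xs.min(),xs.max(),ys.min(),ys.max(),at_z(w,r["pixel"][::-1],.02),at_z(w,p,.02))
r=regions_of("wrist","knob")[0];y,x=map(int,r["pixel"])
y0=max(0,y-45);x0=max(0,x-60);print(x0,y0)
cv2.imwrite("pics/w5c.png",cv2.resize(im[y0:y0+90,x0:x0+120],None,fx=6,fy=6,interpolation=cv2.INTER_CUBIC))
```

```text
10.45 [0.43897273 0.36150884 0.36006819] [-0.23554724 -0.149228   -0.36906655]
0.86 [193.8, 309.8] 292 330 175 211 [0.449609   0.37045169 0.02      ] [0.44824032 0.36951202 0.02      ]
249 148
```

View pics/w5c.png

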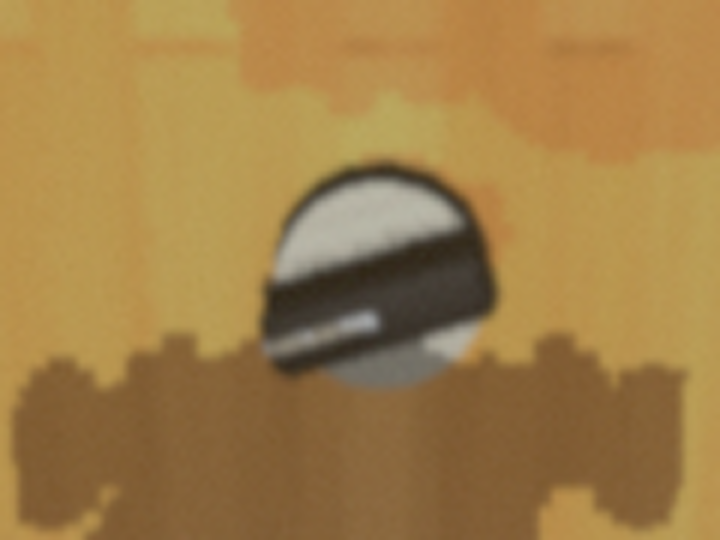

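Run:
```python
from h import *
from scipy.optimize import least_squares
w=np.load("cal5.npy",allow_pickle=True).item()
q=lambda x,y:np.array([249+x/6,148+y/6])
a=at_z(w,q(290,345),.038);b=at_z(w,q(376,321),.038);d=a-b;print("line yaw",np.degrees(np.arctan2(d[1],d[0])),a,b)
for P in[((270,285),(470,235)),((290,373),(490,310))]:
    a=at_z(w,q(*P[0]),.038);b=at_z(w,q(*P[1]),.038);d=a-b;print(np.degrees(np.arctan2(d[1],d[0])),(a+b)/2)
t=np.linspace(0,2*np.pi,120)
def bb(p):
    S=np.array([proj(w,[p[0]+.022*np.cos(u),p[1]+.022*np.sin(u),z]) for u in t for z in(0,.016)]);return S.min(0),S.max(0)
def res(p):
    lo,hi=bb(p);return [lo[0]-q(275,0)[0],hi[0]-q(492,0)[0],lo[1]-q(0,160)[1],hi[1]-q(0,390)[1]]
s=least_squares(res,[.449,.37],x_scale=.01,diff_step=1e-4);print(s.x,s.fun)
# project model bar corners in crop coordinates
for yaw in(14,16):
    c,si=np.cos(np.radians(yaw)),np.sin(np.radians(yaw))
    print(yaw,[((proj(w,[s.x[0]+c*X-si*Y,s.x[1]+si*X+c*Y,.038])-[249,148])*6).round().tolist() for X,Y in[(.0215,-.007),(.0215,.007),(-.0215,.007),(-.0215,-.007),(.0215,0),(0,0)]])
```

```text
line yaw 16.270155234426742 [0.46257274 0.3790283  0.038     ] [0.44703651 0.37449397 0.038     ]
14.52926435452707 [0.44812179 0.3632432  0.038     ]
18.282231975131875 [0.44462192 0.37835678 0.038     ]
[0.44616272 0.37338453] [-0.99945021  0.99941789 -0.53568464  0.58888274]
14 [[255.0, 306.0], [275.0, 379.0], [506.0, 324.0], [488.0, 250.0], [265.0, 343.0], [381.0, 315.0]]
16 [[255.0, 310.0], [278.0, 382.0], [507.0, 320.0], [486.0, 247.0], [266.0, 346.0], [381.0, 315.0]]
```

The last picture shows the knob at crop (383,275), bar slanting, white line from the middle to the left-low end: pointer yaw ≈ +15.5°, centre ≈ (0.446, 0.3735).

Call:
move_arm([
  [-0.1,-0.1,0.3],
  [-0.24,-0.14,0.6],
  [-0.24,-0.14,0.9],
  [-0.24,-0.14,1.2],
  [-0.24,-0.14,1.5],
  [-0.24,-0.14,1.8],
  [-0.24,-0.14,2.0],
  [-0.24,-0.14,2.0],
], gripper=[45,45,45,45,45,45,45,45], yaw=[1.6,3.2,4.8,6.4,8.0,9.6,11.2,12.8])

```text
t: 11.4
tool_pos: [0.4466, 0.3689, 0.2608]
ee_rot: [-0.221, 0.975, -0.001, -0.002]
contact_force: [0.0, -0.4, -0.4]
gripper_width: 0.0447
grasp_force: 0.0
```

Call:
move_arm([
  [0,0,0],
  [0,0,0],
  [0,0,0],
  [0,0,0],
], gripper=[45,45,45,45], yaw=[1.3,2.1,2.1,2.1])

```text
t: 11.8
tool_pos: [0.4468, 0.37, 0.2628]
ee_rot: [-0.135, 0.991, -0.0, -0.0]
contact_force: [-0.3, -0.2, 0.8]
gripper_width: 0.0452
grasp_force: 0.0
```

Run:
```python
from h import *
from scipy.spatial.transform import Rotation as Ro
s=state();R=Ro.from_quat(s["ee_rot"]).as_matrix();print(s["t"],s["tool_pos"],s["q"],s["contact_force"]);print("tool y dir",np.degrees(np.arctan2(R[1,1],R[0,1])),"tilt",R[2])
w=get_calibration("wrist");im=read_camera("wrist");cv2.imwrite("pics/w6.png",im)
for n in["knob","teaspoon_1"]:
  for r in regions_of("wrist",n):
    ys,xs=np.where(r["pixels"]);print(n,r["confidence"],xs.min(),xs.max(),ys.min(),ys.max())
    if n=="knob":
        rect=cv2.minAreaRect(np.c_[xs,ys].astype(np.float32));print(rect)
        p=((xs.min()+xs.max())/2,(ys.min()+ys.max())/2)
        t=np.linspace(0,2*np.pi,80)
        S=np.array([proj(w,[.4462+.022*np.cos(u),.3735+.022*np.sin(u),z]) for u in t for z in(0,.016)])
        c,si=np.cos(np.radians(15.5)),np.sin(np.radians(15.5))
        B=np.array([proj(w,[.4462+c*X-si*Y,.3735+si*X+c*Y,.038]) for X in(.0215,-.0215) for Y in(.007,-.007)])
        print("model skirt",S.min(0),S.max(0),"bar",B.round(1).tolist(),"tot",np.minimum(S.min(0),B.min(0)),np.maximum(S.max(0),B.max(0)))
        x0,y0=xs.min()-12,ys.min()-8
        g=cv2.cvtColor(im,cv2.COLOR_BGR2GRAY)[ys.min():ys.max()+1:3,xs.min():xs.max()+1:2];print("\n".join("".join("%X"%(v//16) for v in row) for row in g))
```

```text
11.8 [0.4468321  0.36996228 0.2627542 ] [ 9.60971429e-01  3.93985849e-01 -6.49608787e-02  2.13711031e-05
 -1.11196216e+00 -2.26055763e+00] [-0.28979285 -0.22783092  0.75981239]
tool y dir 105.53973807787855 tilt [ 7.46402804e-05 -8.64108934e-05 -9.99999993e-01]
knob 0.66 300 350 180 245
((325.0, 212.5), (65.0, 50.0), 90.0)
model skirt [297.82274165 178.74306655] [352.3921744  234.83043933] bar [[334.8, 245.6], [316.2, 245.6], [335.7, 189.9], [316.0, 189.9]] tot [297.82274165 178.74306655] [352.3921744  245.61500181]
88888888877666777888888888
88888864322222222367888888
88886322222222222222478888
88732367322222222455326767
87337887322222222478852455
84488887222222232378764245
64888887333322332345444435
57888887323333322354444545
68888887323233222344445565
45556756322222222355555666
54445554322222222466666666
54455565222222222466566666
66566665322222222366666666
66666665322233222366666666
66656655322267322356666666
56656665322267322356666666
66666665422257322356655655
88865666422257322255555555
89988766522257422255555555
99999987522258422255555555
99999999722257422255555555
99999999852257422456655555
```

Call:
move_arm([
  [0,0.07,0.3],
  [0,0.07,0.7],
  [0,0.07,1.1],
  [0,0.07,1.3],
  [0,0.07,1.4],
  [0,0.07,1.4],
], gripper=[45,45,45,45,45,45], yaw=[0,0,0,0,0,0])

```text
t: 12.55
tool_pos: [0.4456, 0.3744, 0.1925]
ee_rot: [-0.135, 0.991, -0.0, -0.0]
contact_force: [0.2, -0.4, -0.4]
gripper_width: 0.0451
grasp_force: 0.0
```

Call:
move_arm([
  [0,0,0],
  [0,0,0],
  [0,0,0],
  [0,0,0],
  [0,0,0],
  [0,0,0],
  [0,0,0],
  [0,0,0],
], gripper=[5,5,5,5,5,5,5,5], yaw=[0,0,0,0,0,0,0,0])

```text
t: 13.35
tool_pos: [0.4459, 0.3748, 0.1938]
ee_rot: [-0.135, 0.991, 0.001, 0.001]
contact_force: [-0.6, -1.0, 6.1]
gripper_width: 0.0123
grasp_force: 60.8
```

Call:
move_arm([
  [0,0,-0.3],
  [0,0,-1.0],
  [0,0,-1.8],
  [0.1,-0.6,-2.5],
  [0.3,-1.3,-3.1],
  [0.4,-2.1,-3.6],
  [0.5,-2.9,-4.0],
  [0.6,-3.8,-4.1],
], gripper=[5,5,5,5,5,5,5,5], yaw=[0,0,0.5,1,1.5,2,2.5,3.0])

```text
t: 14.15
tool_pos: [0.4675, 0.1821, 0.4002]
ee_rot: [-0.004, 1.0, 0.001, 0.002]
contact_force: [1.0, -0.3, 0.1]
gripper_width: 0.0126
grasp_force: 60.1
```

Call:
move_arm([
  [0,-0.9,0],
  [0,-1.8,0],
  [0,-2.7,0],
  [0,-3.6,0],
  [0,-4.5,0],
  [0,-5.4,0],
  [0,-6.3,0],
  [0,-6.3,0],
], gripper=[5,5,5,5,5,5,5,5], yaw=[0,0,0,0,0,0,0,0])

```text
t: 14.95
tool_pos: [0.4695, -0.1358, 0.3972]
ee_rot: [-0.002, 1.0, -0.0, -0.001]
contact_force: [-0.1, 0.5, -0.9]
gripper_width: 0.0126
grasp_force: 60.1
```

Call:
move_arm([
  [-0.7,-0.2,0.5],
  [-0.7,-0.2,0.5],
  [-0.7,-0.2,0.5],
  [-0.7,-0.2,0.5],
], gripper=[5,5,5,5], yaw=[0,0,0,0])

```text
t: 15.35
tool_pos: [0.505, -0.141, 0.3732]
ee_rot: [-0.005, 1.0, -0.0, 0.0]
contact_force: [-0.7, -0.1, -0.3]
gripper_width: 0.0126
grasp_force: 60.1
```

Run:
```python
from h import *
from scipy.spatial.transform import Rotation as Ro
s=state();R=Ro.from_quat(s["ee_rot"]).as_matrix();tp=s["tool_pos"];print(s["t"],tp,"ydir",np.degrees(np.arctan2(R[1,1],R[0,1])),R[2])
w=get_calibration("wrist");im=read_camera("wrist");cv2.imwrite("pics/w7.png",im)
np.save("cal7.npy",w,allow_pickle=True)
hsv=cv2.cvtColor(im,cv2.COLOR_BGR2HSV)
c=proj(w,[.4545,-.146,.08]).astype(int);print("pred base",c,"tip",proj(w,[.4545,-.146,.106]),"off",proj(w,[.4855,-.146,.08]))
red=((hsv[...,0]<10)|(hsv[...,0]>170))&(hsv[...,1]>110)&(hsv[...,2]>60)
wh=(hsv[...,2]>140)&(hsv[...,1]<70)
for nm,m in(("red",red),("wh",wh)):
    mm=np.zeros_like(m);sl=np.s_[max(0,c[1]-50):c[1]+60,c[0]-50:c[0]+50];mm[sl]=m[sl]
    n,l,st,ce=cv2.connectedComponentsWithStats(mm.astype(np.uint8))
    for i in range(1,n):
        if 8<st[i,4]<900: print(nm,st[i],ce[i].round(1),at_z(w,ce[i],.0805).round(4),"z106",at_z(w,ce[i],.106).round(4))
for r in regions_of("wrist","knob"):
    ys,xs=np.where(r["pixels"]);print("knob",r["confidence"],xs.min(),xs.max(),ys.min(),ys.max())
z0=tp[2]-.1938
t=np.linspace(0,2*np.pi,80)
S=np.array([proj(w,[tp[0]+.022*np.cos(u),tp[1]+.022*np.sin(u),z0+z]) for u in t for z in(0,.016)]);print("model skirt",S.min(0),S.max(0))
print("bar end -x",proj(w,tp-[.0215,0,.1938-.038]),"pointer",proj(w,tp+[.0215,0,-.1938+.038]))
g=cv2.cvtColor(im,cv2.COLOR_BGR2GRAY);u,v=c
print("\n".join("".join("%X"%(q//16) for q in row) for row in g[v-18:v+16,u-20:u+20]))
```

```text
15.35 [ 0.5050217  -0.14104493  0.37321882] ydir 90.52857782777613 [-5.92250647e-04 -1.30001550e-04 -9.99999816e-01]
pred base [315 140] tip [315.12915561 142.74028549] off [315.35406718 174.11032263]
red [313 102   6   8  36] [315.2 105.7] [ 0.4242 -0.1465  0.0805] z106 [ 0.4255 -0.1461  0.106 ]
red [345 137   9  12  80] [349.1 141.8] [ 0.4552 -0.1153  0.0805] z106 [ 0.4535 -0.1179  0.106 ]
wh [265  95  58 105 835] [282.1 180. ] [ 0.4914 -0.1775  0.0805] z106 [ 0.4861 -0.1741  0.106 ]
wh [363 125   2  46  59] [363.8 151.1] [ 0.4635 -0.1014  0.0805] z106 [ 0.461  -0.1054  0.106 ]
wh [305 130  21  23 328] [314.6 141.2] [ 0.455  -0.1469  0.0805] z106 [ 0.4533 -0.1465  0.106 ]
wh [313 172   6   6  30] [315.3 174.5] [ 0.4858 -0.146   0.0805] z106 [ 0.4811 -0.1457  0.106 ]
wh [322 180  43  20 404] [346.7 192.7] [ 0.5032 -0.1157  0.0805] z106 [ 0.4968 -0.1184  0.106 ]
knob 0.63 285 355 202 301
model skirt [282.36035965 199.91203782] [359.81013428 279.1113854 ]
bar end -x [321.87044276 222.55578173] pointer [320.88319428 301.48204186]
3444333433333333333333333333333333333333
434433333433333
[... 637 characters left out ...]
333
4333333347BCB9789AAAAABAA975666543333333
3333333358BCA889AAABBBBBAA86666543333333
3333333358BBA89ABBABBBBBBA86666643333333
3333333348BBA89ABAABBBBBBA96678753333333
3333333347AB989AAAAABBBBBBA7789853333333
33333333469BAAAAAAABBBBBBBB9999743333333
33333333358BBBBBBBBBBBBBBBBBBBA643333333
33333333347BBCCBCBCCBBBBBBBBBA9533333333
333333333469BCCCBCBBBBBBBBBBB97433333333
3333333333479BBBCBBBBBBBBBBB975333333333
33333333333479BBBBBBBBBBBBB9753333333333
333333333333479BBBBBBBBBBA97533333333333
333333333333346899AAAAAA9875333333333333
3333333333333345677888876543333333333333
3333333333333333444555544333333333333333
3333333333333333333333333333333333333333
3333333333333333333333333333333333333333
```

Call:
move_arm([
  [0.5,-0.05,0],
  [1.0,-0.1,0.4],
  [1.0,-0.1,0.9],
  [1.0,-0.1,1.2],
  [1.0,-0.1,1.3],
  [1.0,-0.1,1.3],
], gripper=[5,5,5,5,5,5], yaw=[0,0,0,0,0,0])

```text
t: 16.05
tool_pos: [0.4551, -0.1466, 0.308]
ee_rot: [-0.005, 1.0, -0.0, 0.0]
contact_force: [0.3, -1.0, -0.6]
gripper_width: 0.0123
grasp_force: 60.1
```

Call:
move_arm([
  [0,0,0],
  [0,0,0],
  [0,0,0],
], gripper=[5,5,5], yaw=[0,0,0])

```text
t: 16.35
tool_pos: [0.4556, -0.1468, 0.3084]
ee_rot: [-0.004, 1.0, -0.0, 0.001]
contact_force: [0.8, 0.3, -0.0]
gripper_width: 0.0125
grasp_force: 60.1
```

Call:
move_arm([
  [0,0,0.05],
  [0,0,0.1],
  [0,0,0.15],
  [0,0,0.2],
  [0,0,0.24],
  [0,0,0.24],
], gripper=[5,5,5,5,5,5], yaw=[0,0,0,0,0,0])

```text
t: 16.95
tool_pos: [0.4549, -0.1466, 0.2954]
ee_rot: [-0.004, 1.0, 0.0, -0.001]
contact_force: [-2.5, 3.6, 1.2]
gripper_width: 0.0124
grasp_force: 60.3
```

Call:
move_arm([
  [0.01,0.01,0],
  [0.01,0.01,0.04],
  [0.01,0.01,0.08],
  [0.01,0.01,0.12],
  [0.01,0.01,0.12],
], gripper=[5,5,5,5,5], yaw=[0,0,0,0,0])

```text
t: 17.45
tool_pos: [0.4546, -0.1462, 0.289]
ee_rot: [-0.004, 1.0, 0.0, -0.001]
contact_force: [-2.0, 1.7, -1.2]
gripper_width: 0.0124
grasp_force: 60.0
```

Going in with almost no resistance; continue to home.

Call:
move_arm([
  [0.01,0.01,0.04],
  [0.01,0.01,0.08],
  [0.01,0.01,0.12],
  [0.01,0.01,0.14],
  [0.01,0.01,0.14],
], gripper=[5,5,5,5,5], yaw=[0,0,0,0,0])

```text
t: 17.95
tool_pos: [0.4544, -0.1459, 0.2825]
ee_rot: [-0.004, 1.0, -0.0, -0.0]
contact_force: [-1.1, 1.0, -1.3]
gripper_width: 0.0123
grasp_force: 60.0
```

Call:
move_arm([
  [0,0,0.02],
  [0,0,0.05],
  [0,0,0.08],
  [0,0,0.11],
  [0,0,0.13],
  [0,0,0.13],
], gripper=[5,5,5,5,5,5], yaw=[0,0,0,0,0,0])

```text
t: 18.55
tool_pos: [0.4543, -0.1459, 0.2769]
ee_rot: [-0.004, 1.0, -0.0, 0.0]
contact_force: [-5.4, 2.1, 8.6]
gripper_width: 0.0125
grasp_force: 61.1
```

Call:
move_arm([
  [0,0,0.02],
  [0,0,0.04],
  [0,0,0.06],
  [0,0,0.06],
  [0,0,0.06],
  [0,0,0.06],
], gripper=[5,5,5,5,5,5], yaw=[0,0,0,0,0,0])

```text
t: 19.15
tool_pos: [0.4543, -0.1459, 0.2755]
ee_rot: [-0.005, 1.0, -0.0, 0.001]
contact_force: [-8.7, 5.2, 18.5]
gripper_width: 0.012
grasp_force: 62.8
```

Run:
```python
from h import *
s=state();tp=s["tool_pos"];print(s["t"],tp,s["contact_force"],s["wrist_torque"])
w=get_calibration("wrist");im=read_camera("wrist");cv2.imwrite("pics/w8.png",im)
for r in regions_of("wrist","knob"):
    ys,xs=np.where(r["pixels"]);print("knob",r["confidence"],xs.min(),xs.max(),ys.min(),ys.max())
t=np.linspace(0,2*np.pi,80)
S=np.array([proj(w,[tp[0]+.022*np.cos(u),tp[1]+.022*np.sin(u),tp[2]-.1938+z]) for u in t for z in(0,.016)]);print("model skirt",S.min(0),S.max(0))
cal=get_calibration("side");i=read_camera("side")
for r in regions_of("side","burner_cap"):
    print(r["confidence"],r["pixel"],at_z(cal,r["pixel"][::-1],.118))
```

```text
19.15 [ 0.45429737 -0.14586963  0.27550729] [-8.68275422  5.20102081 18.53723326] [1.80958184 3.14470367 0.00495458]
knob 0.79 285 355 201 301
model skirt [282.59413155 199.6045148 ] [360.08288332 278.83065611]
0.9 [293.7, 389.0] [ 0.41625599 -0.44361413  0.118     ]
0.83 [293.8, 333.2] [ 0.32633562 -0.38762124  0.118     ]
0.44 [198.1, 303.7] [0.48401262 0.01653882 0.118     ]
```

The knob has not slipped in the grip, and the 18.5 N push is well over the 10 N spring force, so the spindle is against its stop. The cap is still on the burner.

```bash
python3 -c "
from cell import sign_off
print(sign_off())"
```

```text
the job is handed in; nothing more can be done
None
```

I seated the burner cap on its burner and let go of it, then pushed the knob home at the off mark and handed the job in at about 19 s with the fingers still holding it pressed against the spring; sign-off gave no verdict.

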